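# Pack the torch and the spares box in the fitted tray

## Task

Pack the fitted tray: lay the torch flat in its stepped compartment, head in the wide end, and lay the closed blue spares box flat, lid up, in the long compartment. One end of the box is much heavier than the other, which cannot be seen: find out which by lifting it, and put that heavy end at the tray's orange handle, so that the tray carries well. Leave the tape measure, the masking tape and the sealant tube where they are.

Things in the scene. Friction and masses are not known exactly. Their poses are not given: they have to be found in the camera images.
- tray: Fixed open dark grey tool tray, 160 (x) x 270 (y) mm, outer walls 34 mm high, 2 mm thick, floor 2 mm thick; origin at the centre of its underside, z up. An orange bar handle stands 30 mm out from the middle of its -x wall. Two compartments run along tray x between white walls that reach 24 mm above the underside and are interrupted in the middle for fingers.
- box_lane (a point): Where the box's centre comes to lie: tray x 0, y +70, 28 mm above the tray's underside; tray's axes (-x to the orange handle). The compartment is 156 mm long (x, between the tray's own walls) and 56 wide; its side walls, 3.5 mm thick, are missing for |x| < 36 mm; beyond them 31 mm of free floor to the tray's +y wall, 70 mm or more on the -y side.
- torch_lane (a point): Where the torch's centre comes to lie: tray x +15, y -62, 17 mm above the underside; tray's axes; the head points to +x, away from the handle. From this point the compartment runs 63 mm either way along x: tail part 33 mm wide from x -63 to -25, head part 43 mm wide from +27 to +63, open at the sides between; side walls 6 to 12 mm thick.
- rest_near: Black rubber rest rib across the box compartment's floor, 3 mm high, 55 mm from the compartment's middle towards the orange handle (-x); origin under its middle, on the tray's floor. The heavy end must weigh on this one.
- rest_far: The same rib 55 mm from the middle at the other end (+x), away from the handle.
- box_centre (a point): Centre of the closed blue spares box with grey lid, 148 (x) x 50 (y) x 46 mm, 23 mm above its underside, z up. Ends look alike; about 0.56 kg, centre of mass 25 mm from the middle towards one end, which varies whatever way x points. Lifted by the middle across its 50 mm it loads the wrist with about 0.14 N m, or dips at that end in a light grip.
- torch_centre (a point): Centre of the black torch, 122 mm long, lying; its long axis is y: the head (36 mm across) points to -y, the tail (25 mm across) to +y. About 31 mm wide at this point, which is 15 mm above what it lies on; about 0.12 kg.
- torch_head (a point): Point on the torch's axis inside the head, 52 mm from its centre.
- tape_measure: Bystander: yellow tape measure standing, 33 x 71 x 62 mm; origin under its middle.
- masking_tape: Bystander: roll of masking tape lying, 105 mm across, 25 mm high; origin under its middle.
- sealant_tube: Bystander: black sealant tube lying, 56 x 172 (y) x 37 mm; origin under its middle.
Mind the look-alikes: they are no part of the job. Leave any red look-alike of the part that bears torch_centre alone.

How it is judged:
By the outcome, as a careful person would: the job done as asked, in the order asked, and still so for the second after the job is handed in, with the robot touching nothing.
It also fails if it takes over 59 s, if anything falls off the work surface, if the arm or the gripper's body presses on something with over 40 N, if the wrist force passes 120 N, or if a joint passes its speed limit or range.

## Robot

A 6-joint arm with a two-finger parallel gripper is mounted at the origin on a cart in front of the work surface, level with it; the furniture and walls round the work are solid. World frame = base frame: x ahead of the robot, y to its left, z up, the work surface at z = 0. Lengths are in m, angles in rad, forces in N, time in s.
With the tool pointing down it reaches from about 0.35 to 0.875 m from the base axis. Payload 15.5 kg.
Tool frame: the origin (TCP) lies between the finger pads; the fingertips stand 19 mm ahead of it and the grasp point (between the pads) is the TCP; z points along the fingers, y is the line along which they close (so a half turn about z gives the same grasp; the last joint's range is limited). The gripper opens to 85 mm and grips with 20 to 120 N. Pads are 22 mm wide; open, the fingers measure 114 mm over their backs; the gripper's body (76 mm by 85 mm) begins 54 mm behind the grasp point. The pads swing forward as they close: fully open they stand 13 mm farther back than shut.
Start: joints at [1.103, 0.494, 1.345, -0, 1.302, -0.096], TCP at [0.227, 0.582, 0.225] pointing down, gripper open.
Joint ranges: [-2.91, 2.91], [-0.82, 2.16], [0.22, 2.67], [-1.22, 4.37], [0.12, 2.79], [-3.08, 3.08]. Speed limits (rad/s): [1.89, 1.89, 2.57, 3.01, 3.01, 3.01].

## Interface

Orientations are given as a unit quaternion [x, y, z, w].
In Python, from plant import monitor, eyes, workorder gives the robot as it stands.
- The arm moves only by the tool arm_command, never from a script. Its argument "series" is a list that holds one entry, the list of rows, each a list of 5 numbers: the gripper command: -1 is fully open, 1 is shut, values between are in proportion, then the shift along the tool's x, y, z as a fraction of full scale, then the turn about the tool's z as a fraction of full scale. In form: [[[gripper, tx, ty, tz, roll], ...]]. A call has 1 to 12 rows; each row shifts and turns the commanded pose from where the row before left it, along the tool's axes as they then stand; what a row does not reach is not made up. Full scale, the value 1, is 100 mm for a shift and 180 degrees for a turn. A row lasts 1/12 s, in which the tool goes at most 41.7 mm and 7.16 degrees, less where a joint would pass 70% of its speed; a pose out of reach is approached as far as the arm can. A call with a number of a shift or a turn outside -1 to 1 is refused whole. A call with a gripper value outside its range is refused whole. The fingers move at their own pace and stop on an object; "force" is the grip in N (left out, the last holds). Time passes only in rows, so rows that do not move let the fingers close. It gives the time, the measured TCP pose, the force, the opening and the grip force at its end, in the units of the state.
- monitor.sense(): the state, without advancing time (a new reading comes with each control period).
- eyes.camera(name): name is "scene" or "top" or "wrist"; returns a dict with "image" (420x560x3 uint8, red, green, blue), "range_z" (420x560 float32, m along the optical axis (not along the pixel's ray), 0 where there is no reading), "mtx" (3x3 intrinsics, pixels), "world_from_camera" (4x4, takes a point from camera to world coordinates). Camera axes: x right, y down, z forward; pixel columns grow to the right and rows downward; lengths in m; the calibration is good to about 2 mm. A picture is of the moment at which its call begins.
- workorder.hand_in(): hands the job in; it is judged then, once.
The state is a dict: "t": time; "joint_pos": joint angles; "joint_velocities": joint speeds; "joint_torque": joint torques, N m; "position": TCP position; "orientation": TCP orientation; "force": force on the tool from outside, world axes, zero at the start; "torque": the same for the moment, N m; "opening": finger opening in m; "grip_force": force on a finger pad.
Only numpy, scipy, OpenCV 4.12 (cv2) and the standard library are available. Lean on these libraries where they do the work, as an engineer would, in place of code of your own. Each camera call takes 0.05 s, during which the arm holds its last target. There are 200 camera calls.

## Working session

There is one attempt and no reset: what is moved stays moved. The work goes in short steps, Python scripts to look and compute and a tool call to move; the robot and the scene stay as the last step left them, time stands still between calls to the robot, and variables do not carry over. Pictures are saved under pics/ and viewed, at most 10 in all, crops included, and the job is handed in when it is done.

Besides the shell and the picture viewer there is one more tool, called after "Emit:" in YAML: its name, and indented under it one key for each argument. arm_command: Moves the arm, as the interface text tells. Its arguments: {"type":"object","properties":{"series":{"type":"array","items":{"type":"array","items":{"type":"array","items":{"type":"number","minimum":-1,"maximum":1}}}},"force":{"type":"number"}},"required":["series"]}

```bash
mkdir -p pics; ls
python3 - <<'E'
from plant import monitor, eyes
import cv2,numpy as np
for n in("top","scene"):
    c=eyes.camera(n); cv2.imwrite(f"pics/{n}0.png",c["image"][...,::-1]); np.savez(f"{n}0.npz",**c)
    print(n,c["mtx"].round(1).tolist(),c["world_from_camera"].round(3).tolist())
print(monitor.sense())
E
```

```text
pics
top [[516.4, 0.0, 276.1], [0.0, 516.4, 205.9], [0.0, 0.0, 1.0]] [[0.439, -0.79, 0.428, 0.012], [-0.899, -0.383, 0.214, -0.346], [-0.005, -0.479, -0.878, 1.211], [0.0, 0.0, 0.0, 1.0]]
scene [[514.5, 0.0, 282.5], [0.0, 514.5, 203.5], [0.0, 0.0, 1.0]] [[0.892, -0.257, 0.372, 0.094], [-0.453, -0.525, 0.721, -0.938], [0.01, -0.811, -0.584, 0.795], [0.0, 0.0, 0.0, 1.0]]
{'t': 0.1, 'joint_pos': array([ 1.10350350e+00,  4.94140220e-01,  1.34602195e+00,  2.30069792e-05,
        1.30251512e+00, -9.54906147e-02]), 'joint_velocities': array([ 0.00046172, -0.00134352, -0.00179947, -0.0012243 ,  0.00012703,
        0.00132542]), 'joint_torque': array([ 1.19070042e-03, -8.83590603e+01, -3.84558892e+01, -1.77856850e-04,
        5.22687318e-03,  2.74151193e-05]), 'position': array([0.22690351, 0.58202418, 0.22426396]), 'orientation': array([ 1.84835163e-01,  9.82769387e-01, -5.17909016e-04, -1.61252047e-04]), 'force': array([ 0.83860933,  0.28025392, -0.28688969]), 'torque': array([-0.00298277, -0.0168502 ,  0.06678316]), 'grip_force': 0.0, 'opening': 0.08562854984112653}
```

View pics/top0.png

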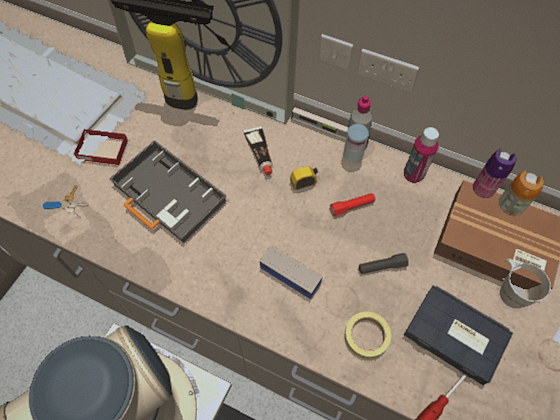

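View pics/scene0.png

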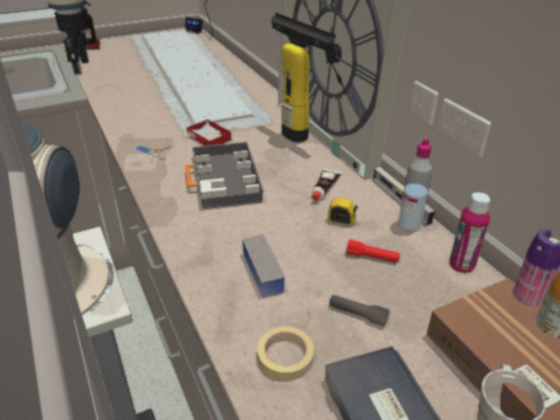

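The top view shows the tray at (170,190) with its orange handle at (141,214), the blue box at (290,272), and the tape measure, sealant tube and masking tape ring at (304,178), (258,150) and (368,334). There are two torches: black at (384,263) with its head at (402,262), and red at (352,204). The black one fits the description and the red one is the look-alike. I'll confirm this in one enlarged crop.

Run:
```python
import cv2,numpy as np
d=np.load("top0.npz"); im=d["image"][130:310,100:420,::-1]
cv2.imwrite("pics/crop1.png",cv2.resize(im,None,fx=2.5,fy=2.5,interpolation=cv2.INTER_CUBIC))
```

```text
(no output)
```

View pics/crop1.png

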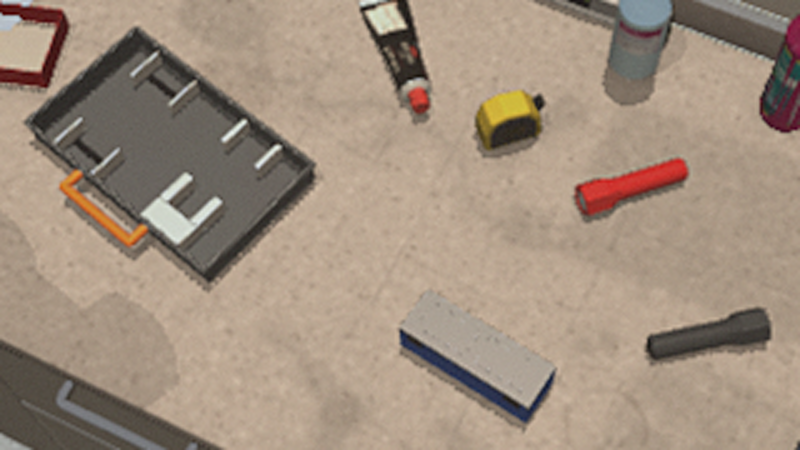

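The crop confirms the black torch, with its tail at (655,347) and head at (750,327). The lid corners are (430,291), (555,370), (528,410) and (400,330). The tray rim corners are (137,30), (313,168), (210,277) and (28,122), with the handle on the lower left.

```bash
cat > h.py <<'E'
import numpy as np
from scipy.spatial.transform import Rotation as R
def onplane(c,uv,z):
    uv=np.atleast_2d(uv).astype(float); K=c["mtx"];T=c["world_from_camera"]
    d=np.c_[uv,np.ones(len(uv))]@np.linalg.inv(K).T@T[:3,:3].T
    o=T[:3,3]; return o+d*((z-o[2])/d[:,2])[:,None]
def cloud(c):
    K=c["mtx"];T=c["world_from_camera"];z=c["range_z"];v,u=np.mgrid[:z.shape[0],:z.shape[1]]
    p=np.stack([(u-K[0,2])/K[0,0]*z,(v-K[1,2])/K[1,1]*z,z],-1)@T[:3,:3].T+T[:3,3]
    p[z==0]=np.nan; return p
def go(target_xyz,yaw_closing,s):
    """shift in tool axes (units 100mm) and roll (units 180deg) to reach xyz with tool y along world angle yaw (mod pi)"""
    Rm=R.from_quat(s["orientation"]).as_matrix()
    y=np.arctan2(Rm[1,1],Rm[0,1]); d=(yaw_closing-y+np.pi/2)%np.pi-np.pi/2
    return (Rm.T@(np.array(target_xyz)-s["position"])/0.1).round(3), round(-d/np.pi,4), np.degrees(y).round(2)
E
python3 - <<'E'
from h import *
c=np.load("top0.npz")
f=lambda a:np.array(a)/2.5+[100,130]-0.3
t=onplane(c,f([(137,30),(313,168),(210,277),(28,122)]),.034);print("tray",t.round(3),t.mean(0).round(3))
b=onplane(c,f([(430,291),(555,370),(528,410),(400,330)]),.046);print("box",b.round(3),b.mean(0).round(3))
print("torch",onplane(c,f([(652,347),(766,327)]),.015).round(3))
import cv2
P=cloud(c)
# box lid fit from cloud
m=(abs(P[...,2]-.046)<.008)&(np.hypot(P[...,0]-b[:,0].mean(),P[...,1]-b[:,1].mean())<.1)
q=P[m][:,:2];print("boxrect",cv2.minAreaRect((q*1000).astype(np.float32)),len(q))
e=onplane(c,f([(700,337)]),.015)[0]
m=(P[...,2]>.008)&(P[...,2]<.05)&(np.hypot(P[...,0]-e[0],P[...,1]-e[1])<.085)
q=P[m][:,:3];print("torchrect",cv2.minAreaRect((q[:,:2]*1000).astype(np.float32)),len(q),q[:,2].max())
E
```

```text
tray [[0.621 0.335 0.034]
 [0.551 0.073 0.034]
 [0.396 0.106 0.034]
 [0.468 0.375 0.034]] [0.509 0.222 0.034]
box [[ 0.474 -0.102  0.046]
 [ 0.452 -0.246  0.046]
 [ 0.404 -0.239  0.046]
 [ 0.424 -0.094  0.046]] [ 0.438 -0.17   0.046]
torch [[ 0.527 -0.32   0.015]
 [ 0.597 -0.414  0.015]]
boxrect ((440.8948669433594, -168.73635864257812), (149.0187225341797, 52.73317337036133), 82.58538055419922) 1272
torchrect ((557.1004638671875, -345.9033203125), (126.52708435058594, 146.3480224609375), 57.35723114013672) 569 0.04038346837072826
```

Run:
```python
from h import *
from plant import monitor
s=monitor.sense()
print(go([.48,.22,.30],np.radians(76),s)); print(go([.562,-.367,.20],np.radians(37),s))
```

```text
(array([-3.673, -2.454, -0.755]), np.float64(-0.0406), np.float64(68.7))
(array([-6.57 , -7.624,  0.25 ]), np.float64(0.1761), np.float64(68.7))
```

Emit:
arm_command:
  series:
    - [[-1, -0.334, -0.223, -0.069, 0], [-1, -0.334, -0.223, -0.069, 0], [-1, -0.334, -0.223, -0.069, 0], [-1, -0.334, -0.223, -0.069, 0], [-1, -0.334, -0.223, -0.069, 0], [-1, -0.334, -0.223, -0.069, 0], [-1, -0.334, -0.223, -0.069, 0], [-1, -0.334, -0.223, -0.069, 0], [-1, -0.334, -0.223, -0.069, 0], [-1, -0.334, -0.223, -0.069, 0], [-1, -0.334, -0.223, -0.069, 0], [-1, 0, 0, 0, -0.038]]

```text
t: 1.1
position: [0.4841, 0.2153, 0.3017]
orientation: [0.129, 0.992, -0.0, 0.001]
force: [-0.3, 0.1, 0.5]
opening: 0.0856
grip_force: 0.0
```

```bash
cat > look.py <<'E'
import sys,cv2,numpy as np
from plant import eyes,monitor
n=sys.argv[1]; cam=sys.argv[2] if len(sys.argv)>2 else "wrist"
s=monitor.sense(); c=eyes.camera(cam); cv2.imwrite(f"pics/{n}.png",c["image"][...,::-1]); np.savez(f"{n}.npz",**c)
print(s["t"],s["position"].round(4),c["world_from_camera"].round(3).tolist())
E
python3 look.py w1
```

```text
1.1 [0.4841 0.2153 0.3017] [[0.257, 0.916, 0.307, 0.406], [0.966, -0.243, -0.083, 0.235], [-0.001, 0.318, -0.948, 0.45], [0.0, 0.0, 0.0, 1.0]]
```

View pics/w1.png

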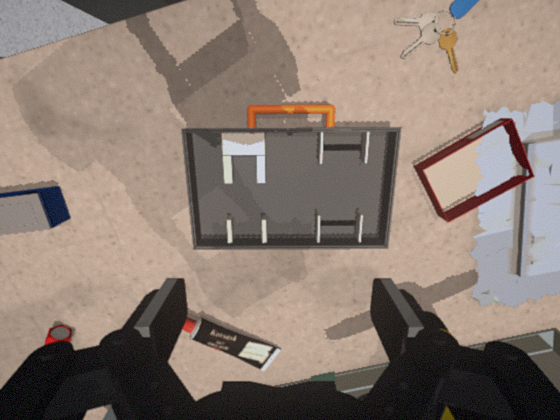

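The wrist view shows the tray square on: rim corners (183,129), (399,128), (388,247) and (194,247). The handle is at the top. The box lane with black ribs is right of middle, with walls at columns about 321 and 366. The torch compartment is on the left, with walls at columns about 229 and 263.

Run:
```python
from h import *
import cv2
c=np.load("w1.npz")
t=onplane(c,[(183,129),(399.5,128),(388,247.5),(194,247.5)],.034);print(t.round(4),t.mean(0).round(4))
a=t[1]-t[0]+t[2]-t[3]; print("len",np.linalg.norm(t[1]-t[0]),np.linalg.norm(t[3]-t[0])); ya=np.arctan2(a[1],a[0])-np.pi/2
b=t[3]-t[0]+t[2]-t[1]; print(np.degrees([ya,np.arctan2(b[1],b[0])]))
P=cloud(c); m=(abs(P[...,2]-.034)<.006)&(np.hypot(P[...,0]-.509,P[...,1]-.22)<.18)
r=cv2.minAreaRect((P[m][:,:2]*1000).astype(np.float32));print(r)
# wall tops in tray frame
ya=np.mean([ya,np.arctan2(b[1],b[0])]);o=t.mean(0)[:2];Rt=np.array([[np.cos(ya),-np.sin(ya)],[np.sin(ya),np.cos(ya)]])
w=onplane(c,[(321,133),(366,133),(318,238),(360,238),(229,238),(264,238),(228,170),(261,170)],.024)
print(((w[:,:2]-o)@Rt*1000).round(1).tolist())
```

```text
[[0.3984 0.1135 0.034 ]
 [0.4668 0.3754 0.034 ]
 [0.6249 0.3367 0.034 ]
 [0.5546 0.0723 0.034 ]] [0.5112 0.2245 0.034 ]
len 0.27065531575763785 0.16161378116574668
[-14.75605996 -14.27136612]
((503.7537841796875, 244.343994140625), (311.6808776855469, 193.00502014160156), 75.34545135498047)
[[-74.7, 38.4], [-74.3, 96.3], [71.0, 39.3], [71.4, 99.3], [70.2, -88.0], [70.5, -37.9], [-27.6, -83.9], [-27.3, -39.9]]
```

Run:
```python
from h import *
from plant import monitor
s=monitor.sense()
print(s["position"],go([.562,-.367,.19],np.radians(37),s))
```

```text
[0.48223649 0.2175121  0.30101637] (array([-2.18 , -5.481,  1.112]), np.float64(0.2171), np.float64(76.07))
```

Emit:
arm_command:
  series:
    - [[-1, -0.136, -0.3425, 0.0695, 0], [-1, -0.136, -0.3425, 0.0695, 0], [-1, -0.136, -0.3425, 0.0695, 0], [-1, -0.136, -0.3425, 0.0695, 0], [-1, -0.136, -0.3425, 0.0695, 0], [-1, -0.136, -0.3425, 0.0695, 0], [-1, -0.136, -0.3425, 0.0695, 0], [-1, -0.136, -0.3425, 0.0695, 0], [-1, -0.136, -0.3425, 0.0695, 0], [-1, -0.136, -0.3425, 0.0695, 0]]

```text
t: 1.98
position: [0.5261, -0.1461, 0.2306]
orientation: [0.127, 0.992, 0.0, -0.0]
force: [1.5, 0.5, 0.0]
opening: 0.0853
grip_force: 0.0
```

Emit:
arm_command:
  series:
    - [[-1, -0.136, -0.3425, 0.0695, 0], [-1, -0.136, -0.3425, 0.0695, 0], [-1, -0.136, -0.3425, 0.0695, 0], [-1, -0.136, -0.3425, 0.0695, 0], [-1, -0.136, -0.3425, 0.0695, 0], [-1, -0.136, -0.3425, 0.0695, 0], [-1, 0, 0, 0, 0.0362], [-1, 0, 0, 0, 0.0362], [-1, 0, 0, 0, 0.0362], [-1, 0, 0, 0, 0.0362], [-1, 0, 0, 0, 0.0362], [-1, 0, 0, 0, 0.0362]]

```text
t: 2.98
position: [0.5543, -0.3635, 0.1889]
orientation: [0.454, 0.891, 0.0, -0.001]
force: [-0.4, 0.2, 0.2]
opening: 0.0855
grip_force: 0.0
```

```bash
python3 look.py w2; python3 -c "
from plant import monitor;print(monitor.sense()['position'])"
```

```text
2.9833 [ 0.5543 -0.3635  0.1889] [[0.809, 0.558, 0.184, 0.507], [0.588, -0.768, -0.255, -0.299], [-0.001, 0.314, -0.949, 0.338], [0.0, 0.0, 0.0, 1.0]]
[ 0.55432218 -0.3634808   0.18896251]
```

View pics/w2.png

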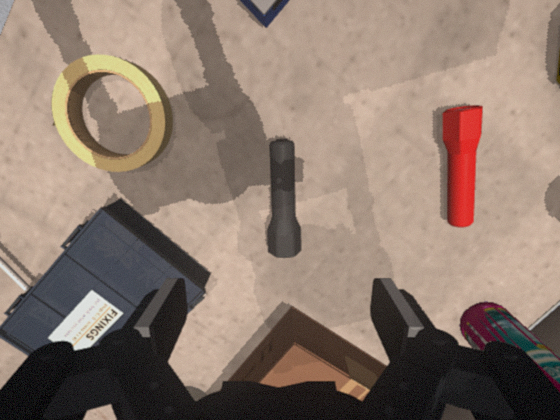

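The wrist view shows the black torch with its tail end at (283,139) and head end at (285,257). The red one at (461,165) stays where it is. The wooden box at (300,360) and the fixings case at (105,260) are on either side of the head.

Run:
```python
from h import *
from plant import monitor
c=np.load("w2.npz"); s=monitor.sense()
p=onplane(c,[(283,140),(285,256)],.015); d=p[1]-p[0]
print(p.round(4),np.linalg.norm(d),np.degrees(np.arctan2(d[1],d[0])), p.mean(0))
P=cloud(c)
# heights of neighbors near the torch within gripper swath
q=P[(np.hypot(P[...,0]-p.mean(0)[0],P[...,1]-p.mean(0)[1])<.14)&(P[...,2]>.04)&(P[...,2]<.15)];print(q.min(0) if len(q) else 0,q.max(0) if len(q) else 0,len(q))
m=p.mean(0)
print(go([m[0],m[1],.017],np.arctan2(d[1],d[0])+np.pi/2,s))
```

```text
[[ 0.5272 -0.319   0.015 ]
 [ 0.6028 -0.4183  0.015 ]] 0.1248671449878473 -52.73053144996962 [ 0.56498633 -0.36865213  0.015     ]
[ 0.48152977 -0.50680599  0.04005649] [ 0.65975065 -0.47111479  0.06956544] 817
(array([-0.106,  0.057,  1.72 ]), np.float64(-0.0097), np.float64(35.51))
```

Emit:
arm_command:
  series:
    - [[-1, -0.053, 0.0285, 0, -0.0097], [-1, -0.053, 0.0285, 0.2, 0], [-1, 0, 0, 0.35, 0], [-1, 0, 0, 0.4, 0], [-1, 0, 0, 0.4, 0], [-1, 0, 0, 0.2, 0], [-1, 0, 0, 0.12, 0], [-1, 0, 0, 0, 0], [-1, 0, 0, 0, 0]]

```text
t: 3.78
position: [0.5655, -0.3695, 0.023]
orientation: [0.436, 0.9, 0.0, 0.0]
force: [-0.2, -0.2, 0.6]
opening: 0.0851
grip_force: 0.0
```

Emit:
arm_command:
  force: 40
  series:
    - [[1, 0, 0, 0, 0], [1, 0, 0, 0, 0], [1, 0, 0, 0, 0], [1, 0, 0, 0, 0], [1, 0, 0, 0, 0], [1, 0, 0, 0, 0], [1, 0, 0, 0, 0], [1, 0, 0, 0, 0]]

```text
t: 4.45
position: [0.5654, -0.3699, 0.0229]
orientation: [0.437, 0.9, -0.0, 0.0]
force: [-0.2, 0.5, 6.2]
opening: -0.0006
grip_force: 2.9
```

The fingers closed on nothing, so I'm opening, lifting and looking.

Emit:
arm_command:
  series:
    - [[-1, 0, 0, 0, 0], [-1, 0, 0, 0, 0], [-1, 0, 0, 0, 0], [-1, 0, 0, 0, 0], [-1, 0, 0, -0.3, 0], [-1, 0, 0, -0.4, 0], [-1, 0, 0, -0.4, 0], [-1, 0, 0, -0.4, 0], [-1, 0, 0, 0, 0], [-1, 0, 0, 0, 0]]

```text
t: 5.28
position: [0.566, -0.3705, 0.1752]
orientation: [0.437, 0.9, -0.001, 0.002]
force: [-0.3, -0.0, -0.7]
opening: 0.0857
grip_force: 0.0
```

```bash
python3 look.py w3
```

```text
5.2833 [ 0.566  -0.3705  0.1752] [[0.786, 0.585, 0.198, 0.516], [0.618, -0.745, -0.251, -0.307], [0.0, 0.32, -0.947, 0.323], [0.0, 0.0, 0.0, 1.0]]
```

View pics/w3.png

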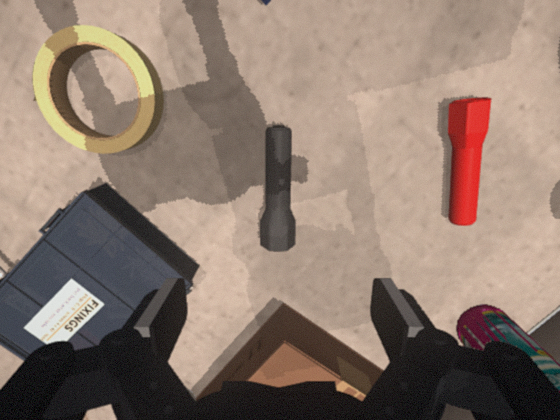

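The view shows the torch where it was, tail (278,126) and head (277,250). I'll check where the TCP's ground point projects, and compare with depth.

Run:
```python
from h import *
for n,uv,zz,tcp in(("w2",[(283,140),(285,256),(284,200)],0,[.5543,-.3635,.1889]),("w3",[(278,126),(277,250),(277,190)],0,[.566,-.3705,.1752])):
    c=np.load(n+".npz");P=cloud(c);print(n,c["mtx"].tolist())
    p=onplane(c,uv,.015);print(p.round(4).tolist())
    print("cloud",[P[v,u].round(3).tolist() for u,v in [(280,150),(277,180),(277,200),(277,230),(330,200),(240,100)]])
    T=np.linalg.inv(c["world_from_camera"])
    for X in ([tcp[0],tcp[1],.02],tcp):
        q=T[:3,:3]@X+T[:3,3];q=c["mtx"]@q;print("proj",q[:2]/q[2])
```

```text
w2 [[321.4897036486188, 0.0, 278.39721437298306], [0.0, 321.4897036486188, 216.4028977182344], [0.0, 0.0, 1.0]]
[[0.5272, -0.319, 0.015], [0.6028, -0.4183, 0.015], [0.564, -0.3675, 0.015]]
cloud [[0.53, -0.328, 0.024], [0.545, -0.353, 0.024], [0.557, -0.37, 0.025], [0.575, -0.394, 0.029], [0.607, -0.341, -0.001], [0.471, -0.314, 0.0]]
proj [278.66587358 192.8140583 ]
proj [278.6970826 272.7104087]
w3 [[321.4897036486188, 0.0, 278.39721437298306], [0.0, 321.4897036486188, 216.4028977182344], [0.0, 0.0, 1.0]]
[[0.5256, -0.3197, 0.015], [0.6022, -0.4191, 0.015], [0.5623, -0.3682, 0.015]]
cloud [[0.54, -0.335, 0.025], [0.555, -0.358, 0.026], [0.567, -0.374, 0.026], [0.584, -0.396, 0.031], [0.615, -0.345, -0.001], [0.483, -0.324, -0.002]]
proj [278.48025176 195.36678153]
proj [278.69715652 272.72241715]
```

The TCP was right over the torch's middle, so it may have squeezed out. I'll retry 3 mm lower, closing in stages.

Emit:
arm_command:
  force: 40
  series:
    - [[-1, 0, -0.015, 0.3, 0], [-1, 0, 0, 0.4, 0], [-1, 0, 0, 0.4, 0], [-1, 0, 0, 0.3, 0], [-1, 0, 0, 0.15, 0], [-1, 0, 0, 0, 0], [0.2, 0, 0, 0, 0], [0.2, 0, 0, 0, 0], [0.2, 0, 0, 0, 0], [0.2, 0, 0, 0, 0], [0.4, 0, 0, 0, 0], [0.4, 0, 0, 0, 0]]

```text
t: 6.33
position: [0.5641, -0.3708, 0.0182]
orientation: [0.437, 0.9, -0.0, 0.001]
force: [-0.4, 0.3, 0.2]
opening: 0.0257
grip_force: 0.0
```

```bash
python3 look.py w4
```

```text
6.3333 [ 0.5641 -0.3708  0.0182] [[0.786, 0.586, 0.195, 0.514], [0.618, -0.746, -0.249, -0.308], [-0.0, 0.316, -0.949, 0.167], [0.0, 0.0, 0.0, 1.0]]
```

View pics/w4.png

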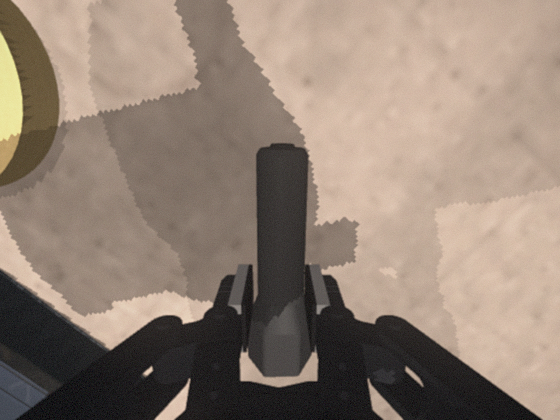

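The pads straddle the torch, tail end at (282,145), just short of touching it. I'll keep closing gently.

Emit:
arm_command:
  force: 30
  series:
    - [[0.6, 0, 0, 0, 0], [0.6, 0, 0, 0, 0], [0.6, 0, 0, 0, 0], [0.6, 0, 0, 0, 0]]

```text
t: 6.72
position: [0.5642, -0.3707, 0.0179]
orientation: [0.437, 0.9, -0.0, 0.0]
force: [-0.0, 1.9, 6.3]
opening: 0.0195
grip_force: 26.6
```

```bash
python3 - <<'E'
from h import *
from plant import monitor
s=monitor.sense();print(s)
c=np.load("w4.npz");P=cloud(c)
for u,v in [(282,147),(280,375)]: print(onplane(c,[(u,v)],.015).round(4),P[v,u].round(3))
print(P[160:380:20,281].round(3).tolist())
E
python3 look.py w5
```

```text
{'t': 6.7167, 'joint_pos': array([-6.69788034e-01,  7.90808736e-01,  1.38891005e+00,  1.78053167e-04,
        9.61183478e-01, -1.33638070e+00]), 'joint_velocities': array([-9.46331478e-06, -1.01022102e-03, -1.05154665e-03,  9.17490463e-04,
        1.71434153e-03,  1.05684205e-03]), 'joint_torque': array([-8.98321755e-01, -9.86924243e+01, -2.69574970e+01, -4.21688603e-01,
       -2.07669432e-01, -4.01089503e-02]), 'position': array([ 0.56415205, -0.37066862,  0.01793213]), 'orientation': array([ 4.36902962e-01,  8.99508576e-01, -3.26685918e-06,  3.52813802e-04]), 'force': array([-0.04106365,  1.86710464,  6.2965374 ]), 'torque': array([ 0.25492097, -0.04955007, -0.04302219]), 'grip_force': 26.631216702517122, 'opening': 0.019523729926048616}
[[ 0.526  -0.3199  0.015 ]] [ 0.526 -0.32   0.018]
[[ 0.6079 -0.4254  0.015 ]] [ 0.597 -0.412  0.032]
[[0.528, -0.324, 0.025], [0.534, -0.331, 0.025], [0.54, -0.338, 0.024], [0.546, -0.346, 0.025], [0.552, -0.353, 0.025], [0.558, -0.361, 0.027], [0.565, -0.37, 0.026], [0.572, -0.379, 0.026], [0.578, -0.387, 0.029], [0.585, -0.395, 0.031], [0.592, -0.405, 0.031]]
6.7167 [ 0.5642 -0.3707  0.0179] [[0.786, 0.586, 0.195, 0.514], [0.618, -0.746, -0.249, -0.308], [-0.0, 0.316, -0.949, 0.166], [0.0, 0.0, 0.0, 1.0]]
```

View pics/w5.png

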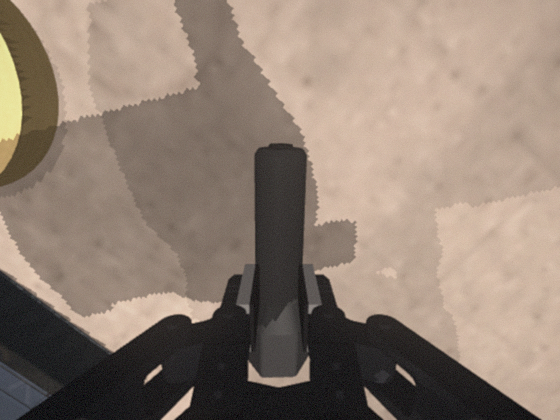

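Run:
```python
from h import *
c=np.load("w5.npz");P=cloud(c)
for u,v in [(310,268),(313,275),(316,290),(320,310),(247,268),(247,280),(245,300),(240,285),(324,285),(281,270),(281,290)]: print(u,v,P[v,u].round(4))
c=np.load("w3.npz");P=cloud(c)
print([(u,v,P[v,u].round(3).tolist()) for u,v in [(378,285),(378,300),(385,320),(178,285)]])
```

```text
310 268 [ 0.5698 -0.3542  0.0309]
313 275 [ 0.5705 -0.3539  0.0373]
316 290 [ 0.5697 -0.3533  0.0516]
320 310 [ 0.5691 -0.3528  0.0664]
247 268 [ 0.5464 -0.3721  0.0316]
247 280 [ 0.5471 -0.3712  0.0432]
245 300 [ 0.5475 -0.3707  0.0588]
240 285 [ 0.5452 -0.3732  0.0467]
324 285 [ 0.576  -0.3534  0.0409]
281 270 [ 0.5614 -0.3655  0.0258]
281 290 [ 0.5681 -0.3739  0.0265]
[(378, 285, [0.594, -0.337, 0.202]), (378, 300, [0.598, -0.342, 0.204]), (385, 320, [0.599, -0.344, 0.215]), (178, 285, [0.526, -0.39, 0.203])]
```

The depth readings and the light grip (19.5 mm opening, 6 N upward) show the pads only catch the torch's top. The tips stand roughly at TCP height, not 19 mm ahead of it. I'll open, go about 12 mm lower while watching the force, and grip again.

Emit:
arm_command:
  force: 40
  series:
    - [[-0.2, 0, 0, 0, 0], [-0.2, 0, 0, 0, 0], [-0.2, 0, 0, 0, 0], [-0.2, 0, 0, 0.04, 0], [-0.2, 0, 0, 0.04, 0], [-0.2, 0, 0, 0.04, 0], [-0.2, 0, 0, 0, 0], [-0.2, 0, 0, 0, 0]]

```text
t: 7.43
position: [0.5636, -0.3704, 0.005]
orientation: [0.437, 0.9, 0.0, -0.0]
force: [0.0, -0.1, 0.3]
opening: 0.0518
grip_force: 0.0
```

Emit:
arm_command:
  series:
    - [[0.2, 0, 0, 0, 0], [0.2, 0, 0, 0, 0], [0.3, 0, 0, 0, 0], [0.3, 0, 0, 0, 0], [0.4, 0, 0, 0, 0], [0.4, 0, 0, 0, 0], [0.4, 0, 0, 0, 0], [0.4, 0, 0, 0, 0]]

```text
t: 8.1
position: [0.5641, -0.3706, 0.0059]
orientation: [0.437, 0.9, 0.0, 0.0]
force: [0.2, 2.3, 4.5]
opening: 0.0302
grip_force: 39.1
```

Gripped at 30 mm opening with 39 N. Now I'll lift.

Emit:
arm_command:
  series:
    - [[0.5, 0, 0, -0.1, 0], [0.5, 0, 0, -0.2, 0], [0.5, 0, 0, -0.35, 0], [0.5, 0, 0, -0.4, 0], [0.5, 0, 0, -0.4, 0], [0.5, 0, 0, -0.2, 0], [0.5, 0, 0, 0, -0.037], [0.5, 0, 0, 0, -0.037], [0.5, 0, 0, 0, -0.037], [0.5, 0, 0, 0, -0.037], [0.5, 0, 0, 0, -0.037], [0.5, 0, 0, 0, -0.0217]]

```text
t: 9.1
position: [0.5637, -0.3705, 0.1711]
orientation: [0.124, 0.992, -0.0, 0.0]
force: [-0.5, 0.7, -0.6]
opening: 0.03
grip_force: 39.7
```

Run:
```python
from h import *
from plant import monitor
s=monitor.sense()
print(s["position"],s["opening"],s["grip_force"],s["force"],go([.5115,.160,.13],np.radians(75.4),s))
```

```text
[ 0.56372533 -0.37051978  0.17112547] 0.030036619937097674 39.72994033240866 [-0.51931447  0.6552842  -0.61567154] (array([1.809, 5.015, 0.41 ]), np.float64(0.0021), np.float64(75.78))
```

Emit:
arm_command:
  series:
    - [[0.5, 0.1206, 0.3343, 0, 0], [0.5, 0.1206, 0.3343, 0, 0], [0.5, 0.1206, 0.3343, 0, 0], [0.5, 0.1206, 0.3343, 0, 0], [0.5, 0.1206, 0.3343, 0, 0], [0.5, 0.1206, 0.3343, 0, 0], [0.5, 0.1206, 0.3343, 0, 0], [0.5, 0.1206, 0.3343, 0, 0], [0.5, 0.1206, 0.3343, 0, 0], [0.5, 0.1206, 0.3343, 0, 0]]

```text
t: 9.93
position: [0.531, -0.0151, 0.1712]
orientation: [0.127, 0.992, -0.0, 0.0]
force: [2.0, 0.9, -1.6]
opening: 0.0299
grip_force: 39.8
```

Emit:
arm_command:
  series:
    - [[0.5, 0.1206, 0.3343, 0, 0], [0.5, 0.1206, 0.3343, 0, 0], [0.5, 0.1206, 0.3343, 0, 0], [0.5, 0.1206, 0.3343, 0, 0], [0.5, 0.1206, 0.3343, 0, 0.002], [0.5, 0, 0, 0.2, 0], [0.5, 0, 0, 0.2, 0], [0.5, 0, 0, 0.2, 0], [0.5, 0, 0, 0.2, 0], [0.5, 0, 0, 0, 0], [0.5, 0, 0, 0, 0]]

```text
t: 10.85
position: [0.5149, 0.1602, 0.0906]
orientation: [0.13, 0.991, -0.0, -0.001]
force: [0.2, 0.4, -0.2]
opening: 0.0303
grip_force: 39.8
```

```bash
python3 look.py w6
```

```text
10.85 [0.5149 0.1602 0.0906] [[0.259, 0.917, 0.303, 0.437], [0.966, -0.245, -0.082, 0.18], [-0.001, 0.314, -0.949, 0.239], [0.0, 0.0, 0.0, 1.0]]
```

View pics/w6.png

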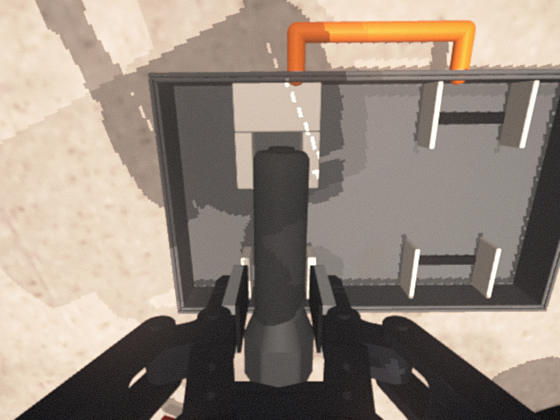

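The view shows the torch held above its compartment. The tail slot's inner edges are at columns 252 and 303 and its end is at row 131. The torch tail end is at (281,149).

Run:
```python
from h import *
c=np.load("w6.npz");P=cloud(c)
o=np.array([.511,.2245]);ya=np.radians(-14.6);Rt=np.array([[np.cos(ya),-np.sin(ya)],[np.sin(ya),np.cos(ya)]])
tf=lambda p:((np.atleast_2d(p)[:,:2]-o)@Rt*1000).round(1).tolist()
w=onplane(c,[(252,135),(303,135),(252,165),(303,165),(278,131)],.024);print("slot",tf(w))
print("walls far",tf(onplane(c,[(408,235),(477,235)],.024)), "rim",tf(onplane(c,[(150,73),(181,312),(545,308)],.034)))
print("block cloud",P[100,270].round(3),P[120,300].round(3))
for v in (152,160,200,260,300): print(v,P[v,281].round(4),tf(P[v,281]))
r=P[180]; m=(r[:,2]>.07); print("row180 edges",[ (i,tf(r[i]),r[i,2].round(3)) for i in (np.where(m)[0][0],np.where(m)[0][-1])])
r=P[240,255:305]; print("row240", tf(r[[0,-1]]) if 1 else 0)
print("tcp",tf([.5149,.1602]))
```

```text
slot [[-45.0, -78.9], [-44.7, -45.7], [-25.4, -79.5], [-25.2, -45.4], [-47.4, -61.9]]
walls far [[25.6, 30.9], [26.0, 80.5]] rim [[-81.4, -136.7], [82.3, -135.3], [80.5, 135.1]]
block cloud [0.43  0.177 0.023] [0.447 0.192 0.024]
152 [0.4538 0.1769 0.1009] [[-43.3, -60.5]]
160 [0.4558 0.1763 0.11  ] [[-41.3, -60.6]]
200 [0.4724 0.1719 0.1078] [[-24.1, -60.6]]
260 [0.4985 0.165  0.11  ] [[2.9, -60.8]]
300 [0.5173 0.1599 0.1114] [[22.4, -60.9]]
row180 edges [(np.int64(253), [[-30.9, -73.0]], np.float64(0.099)), (np.int64(308), [[-31.1, -48.7]], np.float64(0.101))]
row240 [[-3.6, -72.6], [-4.4, -50.3]]
tcp [[20.0, -61.2]]
```

Emit:
arm_command:
  series:
    - [[0.5, 0.023, -0.017, 0, 0], [0.5, 0, 0, 0.15, 0], [0.5, 0, 0, 0.15, 0], [0.5, 0, 0, 0.15, 0], [0.5, 0, 0, 0.1, 0], [0.5, 0, 0, 0.05, 0], [0.5, 0, 0, 0, 0]]

```text
t: 11.48
position: [0.5125, 0.1591, 0.0303]
orientation: [0.13, 0.991, -0.0, -0.0]
force: [-0.2, -1.4, -0.9]
opening: 0.0303
grip_force: 39.8
```

Emit:
arm_command:
  series:
    - [[0.5, 0, 0, 0.05, 0], [0.5, 0, 0, 0.05, 0], [0.5, 0, 0, 0.05, 0], [0.5, 0, 0, 0.03, 0], [0.5, 0, 0, 0.02, 0], [0.5, 0, 0, 0, 0], [0.5, 0, 0, 0, 0]]

```text
t: 12.07
position: [0.5131, 0.1592, 0.0106]
orientation: [0.13, 0.991, 0.0, 0.0]
force: [4.1, -0.2, -0.3]
opening: 0.0304
grip_force: 39.4
```

Emit:
arm_command:
  series:
    - [[0.5, -0.01, 0, 0.01, 0], [0.5, 0, 0, 0.01, 0], [0.5, 0, 0, 0, 0], [0.5, 0, 0, 0, 0]]

```text
t: 12.4
position: [0.5132, 0.1589, 0.0084]
orientation: [0.13, 0.991, -0.0, -0.0]
force: [0.1, -0.4, -1.7]
opening: 0.03
grip_force: 39.8
```

Emit:
arm_command:
  series:
    - [[0.2, 0, 0, 0, 0], [0, 0, 0, 0, 0], [-0.2, 0, 0, 0, 0], [-0.2, 0, 0, 0, 0], [-0.2, 0, 0, -0.1, 0], [-0.2, 0, 0, -0.2, 0], [-0.2, 0, 0, -0.3, 0], [-0.2, 0, 0, -0.4, 0], [-0.2, 0, 0, -0.4, 0], [-1, 0, 0, -0.2, 0], [-1, 0, 0, 0, 0], [-1, 0, 0, 0, 0]]

```text
t: 13.4
position: [0.5141, 0.1591, 0.1703]
orientation: [0.13, 0.991, 0.0, 0.002]
force: [0.0, -0.2, -0.4]
opening: 0.0843
grip_force: 0.0
```

```bash
python3 look.py w7
python3 - <<'E'
from h import *
import cv2
from plant import monitor
c=np.load("w7.npz");P=cloud(c);s=monitor.sense();print(s["position"],s["force"])
o=np.array([.511,.2245]);ya=np.radians(-14.6);Rt=np.array([[np.cos(ya),-np.sin(ya)],[np.sin(ya),np.cos(ya)]])
T=(P[...,:2]-o)@Rt*1000;z=P[...,2]*1000;g=c["image"].astype(int).sum(-1)
T[...,0]+=-.0
for x in (-40,-30,-10,0,10,25,35,50,65,72):
    m=(abs(T[...,0]-x)<1.5)&(T[...,1]>-84)&(T[...,1]<-40)&(z>12)&(g<300)
    q=T[m][:,1]; print(x,(q.min().round(1),q.max().round(1),z[m].max().round(1),len(q)) if len(q) else None)
m=(abs(T[...,1]+62)<4)&(z>12)&(z<50)&(g<300)&(abs(T[...,0])<90);print("ends",T[m][:,0].min(),T[m][:,0].max())
print(go([.441,-.169,.2],np.radians(-7.4),s))
E
```

```text
13.4 [0.5141 0.1591 0.1703] [[0.259, 0.916, 0.307, 0.436], [0.966, -0.246, -0.082, 0.179], [0.001, 0.318, -0.948, 0.319], [0.0, 0.0, 0.0, 1.0]]
[0.51339902 0.1589462  0.16902449] [-0.50195616 -0.15515061 -0.212287  ]
-40 (np.float64(-74.1), np.float64(-50.5), np.float64(27.8), 87)
-30 (np.float64(-74.2), np.float64(-50.3), np.float64(28.4), 98)
-10 (np.float64(-79.2), np.float64(-51.2), np.float64(29.6), 79)
0 (np.float64(-83.8), np.float64(-40.7), np.float64(268.7), 162)
10 (np.float64(-84.0), np.float64(-42.2), np.float64(261.8), 4530)
25 (np.float64(-75.2), np.float64(-50.9), np.float64(30.5), 79)
35 (np.float64(-76.4), np.float64(-50.9), np.float64(31.8), 91)
50 (np.float64(-81.7), np.float64(-45.8), np.float64(34.8), 108)
65 (np.float64(-82.1), np.float64(-46.8), np.float64(35.1), 106)
72 (np.float64(-82.2), np.float64(-46.7), np.float64(35.9), 84)
ends -81.3271084204261 82.08588050747187
(array([-0.148, -3.355, -0.311]), np.float64(0.458), np.float64(75.04))
```

The torch is seated: the tail and head depth profiles lie centred between the walls. Next is the box.

Emit:
arm_command:
  series:
    - [[-1, -0.0148, -0.3355, -0.031, 0], [-1, -0.0148, -0.3355, -0.031, 0], [-1, -0.0148, -0.3355, -0.031, 0], [-1, -0.0148, -0.3355, -0.031, 0], [-1, -0.0148, -0.3355, -0.031, 0], [-1, -0.0148, -0.3355, -0.031, 0], [-1, -0.0148, -0.3355, -0.031, 0], [-1, -0.0148, -0.3355, -0.031, 0], [-1, -0.0148, -0.3355, -0.031, 0], [-1, -0.0148, -0.3355, -0.031, 0]]

```text
t: 14.28
position: [0.4398, -0.1701, 0.1986]
orientation: [0.13, 0.991, 0.0, -0.001]
force: [0.5, 0.3, 0.1]
opening: 0.0854
grip_force: 0.0
```

Emit:
arm_command:
  series:
    - [[-1, 0, 0, 0, 0.0382], [-1, 0, 0, 0, 0.0382], [-1, 0, 0, 0, 0.0382], [-1, 0, 0, 0, 0.0382], [-1, 0, 0, 0, 0.0382], [-1, 0, 0, 0, 0.0382], [-1, 0, 0, 0, 0.0382], [-1, 0, 0, 0, 0.0382], [-1, 0, 0, 0, 0.0382], [-1, 0, 0, 0, 0.0382], [-1, 0, 0, 0, 0.0382], [-1, 0, 0, 0, 0.0382]]

```text
t: 15.28
position: [0.4404, -0.1686, 0.1983]
orientation: [0.754, 0.657, -0.0, -0.001]
force: [0.1, 0.1, 0.9]
opening: 0.0854
grip_force: 0.0
```

```bash
cat > box.py <<'E'
from h import *
import cv2,sys
from plant import monitor
def fit(n,c0,zlo,zhi,rad=.1):
    c=np.load(n+".npz");P=cloud(c)
    m=(P[...,2]>zlo)&(P[...,2]<zhi)&(np.hypot(P[...,0]-c0[0],P[...,1]-c0[1])<rad)
    q=P[m]; r=cv2.minAreaRect((q[:,:2]*1000).astype(np.float32)); return r,q[:,2].mean(),len(q)
E
python3 look.py w8
python3 - <<'E'
from box import *
s=monitor.sense();r=fit("w8",[.441,-.169],.035,.06);print(r,s["position"],s["torque"])
(cx,cy),(w,h),a=r[0]
c=np.load("w8.npz");P=cloud(c);print(np.isnan(P[...,2]).sum())
long=np.radians(a if w>h else a+90)
print(np.degrees(long),go([cx/1e3,cy/1e3,.025],long+np.pi/2,s))
E
```

```text
15.2833 [ 0.4404 -0.1686  0.1983] [[0.991, -0.129, -0.046, 0.452], [-0.137, -0.94, -0.312, -0.089], [-0.003, 0.315, -0.949, 0.347], [0.0, 0.0, 0.0, 1.0]]
(((440.55963134765625, -170.9416046142578), (147.60177612304688, 51.194610595703125), 82.29609680175781), np.float64(0.045714410526014854), 7639) [ 0.44046087 -0.16859545  0.19834797] [ 0.06565185 -0.01856856 -0.06274399]
951
82.29609680175781 (array([-0.025,  0.009,  1.733]), np.float64(-0.0038), np.float64(-8.39))
```

Emit:
arm_command:
  force: 80
  series:
    - [[-1, -0.025, 0.009, 0.1, -0.004], [-1, 0, 0, 0.4, 0], [-1, 0, 0, 0.4, 0], [-1, 0, 0, 0.4, 0], [-1, 0, 0, 0.3, 0], [-1, 0, 0, 0.15, 0], [-1, 0, 0, 0.1, 0], [-1, 0, 0, 0.05, 0], [-1, 0, 0, 0, 0], [-1, 0, 0, 0, 0]]

```text
t: 16.17
position: [0.4416, -0.1715, 0.0094]
orientation: [0.747, 0.665, -0.0, -0.0]
force: [0.3, 0.0, 0.5]
opening: 0.0854
grip_force: 0.0
```

Emit:
arm_command:
  series:
    - [[0, 0, 0, 0, 0], [0, 0, 0, 0, 0], [0.1, 0, 0, 0, 0], [0.1, 0, 0, 0, 0], [0.3, 0, 0, 0, 0], [0.3, 0, 0, 0, 0], [0.3, 0, 0, 0, 0], [0.3, 0, 0, 0, 0]]

```text
t: 16.83
position: [0.4419, -0.1716, 0.0103]
orientation: [0.748, 0.664, 0.0, 0.0]
force: [-1.8, 0.9, 15.2]
opening: 0.049
grip_force: 81.0
```

```bash
python3 -c "
from plant import monitor;s=monitor.sense();print(s['force'],s['torque'])"
```

```text
[-1.77797515  0.92527311 15.21937114] [ 0.23121333  0.61255041 -0.31854779]
```

Emit:
arm_command:
  series:
    - [[0.4, 0, 0, -0.05, 0], [0.4, 0, 0, -0.1, 0], [0.4, 0, 0, -0.2, 0], [0.4, 0, 0, -0.2, 0], [0.4, 0, 0, -0.2, 0], [0.4, 0, 0, -0.2, 0], [0.4, 0, 0, 0, 0], [0.4, 0, 0, 0, 0], [0.4, 0, 0, 0, 0], [0.4, 0, 0, 0, 0], [0.4, 0, 0, 0, 0], [0.4, 0, 0, 0, 0]]

```text
t: 17.83
position: [0.4414, -0.1714, 0.1037]
orientation: [0.748, 0.664, -0.0, -0.001]
force: [0.2, 0.1, -5.1]
opening: 0.0488
grip_force: 85.6
```

```bash
python3 look.py w9;python3 - <<'E'
from box import *
s=monitor.sense();print(s['force'],s['torque'],s["position"],s["opening"])
c=np.load("w9.npz");P=cloud(c)
R_=R.from_quat(s["orientation"]).as_matrix();L=R_[:,0]; print("toolx",L)
d=P-s["position"];a=d@L;b=d@R_[:,1];z=P[...,2]
for x in(-70,-60,-50,-40,-30,30,40,50,60,70):
    m=(abs(a*1e3-x)<2)&(abs(b)<.018)&(z>.1)&(z<.15);print(x,m.sum(),np.median(z[m]).round(4) if m.any() else None)
E
```

```text
17.8333 [ 0.4414 -0.1714  0.1037] [[0.993, -0.112, -0.039, 0.452], [-0.118, -0.942, -0.313, -0.092], [-0.002, 0.315, -0.949, 0.252], [0.0, 0.0, 0.0, 1.0]]
[ 0.17814535  0.32763146 -5.50725735] [0.12654374 0.01617796 0.00420853] [ 0.44147501 -0.17142319  0.10385219] 0.04850635156716243
toolx [1.17727038e-01 9.93045880e-01 4.74644825e-04]
-70 0 None
-60 0 None
-50 0 None
-40 4 0.1384
-30 571 0.1391
30 872 0.1393
40 973 0.1393
50 1043 0.1393
60 1144 0.1392
70 1229 0.139
```

Emit:
arm_command:
  series:
    - [[0.4, 0, 0, -0.2, 0], [0.4, 0, 0, -0.2, 0], [0.4, 0, 0, -0.2, 0], [0.4, 0, 0, 0, 0], [0.4, 0, 0, 0, 0], [0.4, 0, 0, 0, 0]]

```text
t: 18.38
position: [0.4413, -0.1713, 0.1635]
orientation: [0.748, 0.664, -0.0, -0.001]
force: [-0.5, -0.7, -5.2]
opening: 0.0489
grip_force: 85.8
```

Run:
```python
from h import *
from plant import monitor,eyes
for i in range(4):
    eyes.camera("wrist");s=monitor.sense();print(s["t"],s['force'].round(2),s['torque'].round(3))
for d in(75.4,):
    print(s["joint_pos"].round(3),s["position"],go([.526,.287,.17],np.radians(d),s))
```

```text
18.4333 [ 0.01  0.17 -6.03] [ 0.12  -0.005  0.013]
18.4833 [-0.15  0.11 -6.47] [ 0.11   0.045 -0.01 ]
18.5333 [-0.04 -0.4  -5.82] [ 0.121 -0.02   0.026]
18.5833 [ 1.1  -0.5  -4.62] [ 0.136 -0.045 -0.047]
[-0.497  0.365  1.785 -0.     0.994 -0.379] [ 0.44131285 -0.17133785  0.16354867] (array([ 4.651,  0.301, -0.062]), np.float64(-0.4564), np.float64(-6.76))
```

Run:
```python
from plant import monitor
s=monitor.sense();print(s["joint_torque"],s["joint_pos"])
```

```text
[ 1.35453249e-02 -6.94011283e+01 -3.05623198e+01 -1.04620093e-01
 -5.70071989e-02  2.84606949e-04] [-4.96563524e-01  3.64551013e-01  1.78450792e+00 -2.86566638e-08
  9.94284436e-01 -3.78573211e-01]
```

The wrist moment (τx of about +0.12 N m with 5.5 N down) and joint 5 (-0.057 N m) agree that the heavy end is towards world -y, which is tool -x. That end has to face the handle, so the turn is -97.8° (roll +0.543).

Emit:
arm_command:
  series:
    - [[0.4, 0.336, 0.023, 0, 0], [0.4, 0.336, 0.023, 0, 0], [0.4, 0.336, 0.023, 0, 0], [0.4, 0.336, 0.023, 0, 0], [0.4, 0.336, 0.023, 0, 0], [0.4, 0.336, 0.023, 0, 0], [0.4, 0.336, 0.023, 0, 0], [0.4, 0.336, 0.023, 0, 0], [0.4, 0.336, 0.023, 0, 0], [0.4, 0.336, 0.023, 0, 0], [0.4, 0.336, 0.023, 0, 0], [0.4, 0.336, 0.023, 0, 0]]

```text
t: 19.58
position: [0.5164, 0.2273, 0.1638]
orientation: [0.748, 0.664, -0.0, -0.0]
force: [1.2, -0.9, -4.4]
opening: 0.049
grip_force: 87.2
```

Emit:
arm_command:
  series:
    - [[0.4, 0.336, 0.023, 0, 0], [0.4, 0.336, 0.023, 0, 0], [0.4, 0, 0, 0, 0.0362], [0.4, 0, 0, 0, 0.0362], [0.4, 0, 0, 0, 0.0362], [0.4, 0, 0, 0, 0.0362], [0.4, 0, 0, 0, 0.0362], [0.4, 0, 0, 0, 0.0362], [0.4, 0, 0, 0, 0.0362], [0.4, 0, 0, 0, 0.0362], [0.4, 0, 0, 0, 0.0362], [0.4, 0, 0, 0, 0.0362]]

```text
t: 20.58
position: [0.5288, 0.2916, 0.1636]
orientation: [0.988, 0.154, -0.001, 0.0]
force: [-0.3, 0.2, -5.7]
opening: 0.0487
grip_force: 87.4
```

Emit:
arm_command:
  series:
    - [[0.4, 0, 0, 0, 0.0362], [0.4, 0, 0, 0, 0.0362], [0.4, 0, 0, 0, 0.0362], [0.4, 0, 0, 0, 0.0362], [0.4, 0, 0, 0, 0.0362], [0.4, 0, 0, 0.2, 0], [0.4, 0, 0, 0.2, 0], [0.4, 0, 0, 0.2, 0], [0.4, 0, 0, 0, 0], [0.4, 0, 0, 0, 0]]

```text
t: 21.42
position: [0.5284, 0.2914, 0.1034]
orientation: [0.992, -0.126, -0.001, 0.001]
force: [0.0, 0.3, -4.7]
opening: 0.0486
grip_force: 87.1
```

```bash
python3 look.py w10
python3 - <<'E'
from box import *
s=monitor.sense();c=np.load("w10.npz");P=cloud(c)
o=np.array([.511,.2245]);ya=np.radians(-14.6);Rt=np.array([[np.cos(ya),-np.sin(ya)],[np.sin(ya),np.cos(ya)]])
print(s["torque"],"tcp",(s["position"][:2]-o)@Rt,s["position"],R.from_quat(s["orientation"]).as_matrix()[:,:2].round(4).tolist())
T=np.dstack([(P[...,:2]-o)@Rt*1000,P[...,2]*1000])
# visible box end top edges, tray walls
lid=(T[...,2]>120)&(T[...,2]<155)&(abs(T[...,1]-70)<40)&(abs(T[...,0])<95)
for x in (-70,-60,-50,-40,-30,30,40,50,60,70):
    m=lid&(abs(T[...,0]-x)<2);q=T[m]
    if len(q):print("lid",x,q[:,1].min().round(1),q[:,1].max().round(1),np.median(q[:,2]).round(1),len(q))
print("lid x",np.percentile(T[lid][:,0],[0.2,99.8]))
w=(T[...,2]>20)&(T[...,2]<30)&(c["image"].min(-1)>110)
for x in range(-72,75,6):
    m=w&(abs(T[...,0]-x)<2)&(T[...,1]>20)&(T[...,1]<120);q=T[m][:,1]
    if len(q):print("wall",x,np.unique((q).round(0),return_counts=True))
E
```

```text
21.4167 [0.5284 0.2914 0.1034] [[-0.251, -0.918, -0.308, 0.608], [-0.968, 0.239, 0.078, 0.271], [0.002, 0.318, -0.948, 0.252], [0.0, 0.0, 0.0, 1.0]]
[-0.05533281 -0.18171264  0.05270232] tcp [0.00064724 0.06967945] [0.52919039 0.29176629 0.10460197] [[0.9682, -0.2504], [-0.2504, -0.9682], [-0.0004, 0.0004]]
lid -30 44.0 93.9 138.8 807
lid 30 43.2 93.2 138.8 1209
lid 40 43.0 93.1 138.7 1322
lid 50 42.3 93.5 138.7 1423
lid 60 42.5 93.6 138.7 1559
lid 70 42.5 92.6 138.5 1680
lid x [-34.48090016  76.14136407]
wall 72 (array([39., 40., 41., 98.]), array([4, 2, 2, 1]))
```

The lid sits at y≈68, x≈+2 in the tray frame and is turned by -0.8°. The wrist moment now points to the handle. I'll correct and descend.

Emit:
arm_command:
  series:
    - [[0.4, -0.016, -0.012, 0, -0.0044], [0.4, 0, 0, 0.1, 0], [0.4, 0, 0, 0.15, 0], [0.4, 0, 0, 0.15, 0], [0.4, 0, 0, 0.1, 0], [0.4, 0, 0, 0.05, 0], [0.4, 0, 0, 0.05, 0], [0.4, 0, 0, 0.05, 0], [0.4, 0, 0, 0.05, 0], [0.4, 0, 0, 0.05, 0], [0.4, 0, 0, 0, 0], [0.4, 0, 0, 0, 0]]

```text
t: 22.47
position: [0.5278, 0.2933, 0.0294]
orientation: [0.993, -0.119, -0.0, 0.0]
force: [0.6, -0.2, -5.1]
opening: 0.0485
grip_force: 87.2
```

Emit:
arm_command:
  series:
    - [[0.4, 0, 0, 0.04, 0], [0.4, 0, 0, 0.03, 0], [0.4, 0, 0, 0.02, 0], [0.4, 0, 0, 0.02, 0], [0.4, 0, 0, 0, 0], [0.4, 0, 0, 0, 0]]

```text
t: 22.97
position: [0.5278, 0.2933, 0.0184]
orientation: [0.993, -0.119, -0.0, 0.0]
force: [0.3, 0.6, -5.2]
opening: 0.0486
grip_force: 87.3
```

Emit:
arm_command:
  series:
    - [[0.4, 0, 0, 0.01, 0], [0.4, 0, 0, 0.01, 0], [0.4, 0, 0, 0.01, 0], [0.4, 0, 0, 0, 0], [0.4, 0, 0, 0, 0]]

```text
t: 23.38
position: [0.5279, 0.2934, 0.0155]
orientation: [0.993, -0.119, 0.0, -0.0]
force: [-0.8, 0.3, -5.5]
opening: 0.0487
grip_force: 87.6
```

Emit:
arm_command:
  series:
    - [[0.4, 0, 0, 0.01, 0], [0.4, 0, 0, 0.01, 0], [0.4, 0, 0, 0, 0], [0.4, 0, 0, 0, 0]]

```text
t: 23.72
position: [0.528, 0.2934, 0.0153]
orientation: [0.993, -0.119, 0.0, -0.0]
force: [-8.6, -4.3, 29.8]
opening: 0.0486
grip_force: 91.5
```

Emit:
arm_command:
  series:
    - [[0.4, 0, 0, -0.016, 0], [0.4, 0, 0, 0, 0], [0.1, 0, 0, 0, 0], [-0.1, 0, 0, 0, 0], [-0.4, 0, 0, 0, 0], [-0.4, 0, 0, 0, 0], [-0.4, 0, 0, -0.1, 0], [-0.4, 0, 0, -0.2, 0], [-0.4, 0, 0, -0.3, 0], [-0.4, 0, 0, -0.4, 0], [-0.4, 0, 0, -0.4, 0], [-0.4, 0, 0, -0.4, 0]]

```text
t: 24.72
position: [0.5274, 0.2931, 0.1976]
orientation: [0.993, -0.119, -0.0, -0.0]
force: [0.6, 0.5, -0.6]
opening: 0.0596
grip_force: 0.0
```

Emit:
arm_command:
  series:
    - [[-1, 0, 0.2, -0.2, 0], [-1, 0, 0.35, -0.1, 0], [-1, 0, 0.35, 0, 0], [-1, 0, 0, 0, 0], [-1, 0, 0, 0, 0]]

```text
t: 25.13
position: [0.5063, 0.2046, 0.2262]
orientation: [0.993, -0.12, 0.0, -0.0]
force: [-0.2, 0.7, -0.0]
opening: 0.0857
grip_force: 0.0
```

```bash
python3 look.py w11; python3 look.py t1 top
python3 - <<'E'
from box import *
c=np.load("w11.npz");P=cloud(c)
o=np.array([.511,.2245]);ya=np.radians(-14.6);Rt=np.array([[np.cos(ya),-np.sin(ya)],[np.sin(ya),np.cos(ya)]])
T=np.dstack([(P[...,:2]-o)@Rt*1000,P[...,2]*1000])
m=(T[...,2]>42)&(T[...,2]<60)&(abs(T[...,0])<95)&(abs(T[...,1]-70)<40)
q=T[m];print(cv2.minAreaRect(q[:,:2].astype(np.float32)))
for x in (-65,-30,0,30,65):
    k=q[abs(q[:,0]-x)<3]; print(x,k[:,2].mean().round(1) if len(k) else None)
import cv2
a=c["image"];b=np.load("t1.npz")["image"][120:320,90:430]
cv2.imwrite("pics/fin.png",cv2.vconcat([a[...,::-1][:, :],cv2.resize(b,(560,180))[...,::-1]]))
E
```

```text
25.1333 [0.5063 0.2046 0.2262] [[-0.24, -0.921, -0.306, 0.585], [-0.971, 0.227, 0.075, 0.184], [0.0, 0.315, -0.949, 0.375], [0.0, 0.0, 0.0, 1.0]]
25.1833 [0.5066 0.2056 0.2258] [[0.439, -0.79, 0.428, 0.012], [-0.899, -0.383, 0.214, -0.346], [-0.005, -0.479, -0.878, 1.211], [0.0, 0.0, 0.0, 1.0]]
((0.9710159301757812, 69.83233642578125), (148.75511169433594, 51.34025192260742), 0.1519784778356552)
-65 50.3
-30 50.6
0 50.3
30 50.6
65 50.3
```

View pics/fin.png

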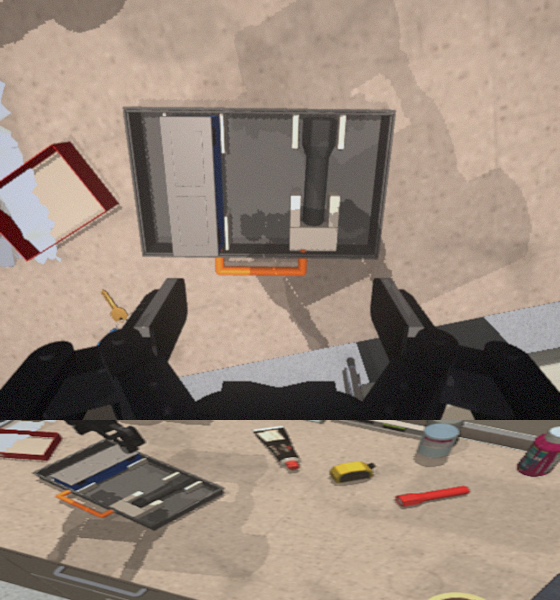

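The final view shows the box flat in its lane at (188,185), with its lid level at 50.4 mm. The torch lies between its walls, head (319,130) in the wide end and tail (315,215) by the handle side. The bystanders haven't moved. I'm handing in.

```bash
python3 -c "
from plant import workorder;print(workorder.hand_in())"
```

```text
the job is handed in; nothing more can be done
None
```

The job is handed in: the torch lies flat in its stepped compartment with its head in the wide end, the box lies flat and lid up in the long compartment with its heavy end at the orange handle, and the tape measure, masking tape and sealant tube were not touched (about 25 s of the 59 s used; the first two grips on the torch failed, the third held).

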